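Seat a twist-locked inner lid in a hazelnut jar and lift the cap off alone

TASK

The hazelnut jar stands open and its lid pair lies beside it: a white inner lid, twist-locked into the underside of the wooden cap. Carry the pair by the cap's handle to the jar, lower it until the cap sits fully down, turn the cap anticlockwise (seen from above) to its stop to free the inner lid, and lift the cap off alone, so that the inner lid stays seated and covers the nuts while the cap is washed. Finish still holding the cap, level and still, a good 10 cm above where it sat, with the jar upright in its place and the salt shaker, lemon and mug left alone.

Things in the scene. Friction and masses are not known exactly. Their poses are not given: they have to be found in the camera images.
- cap: Outer cap, light wood, round, 112 mm across, 44 mm high without handle, 0.2 kg. Origin: centre of its lower edge; z up, x along the bar handle. At the start it lies over the inner lid, lower edge 2.5 mm above the worktop. Lifting takes up 5 mm of play, then the inner lid hangs from it, underside 7.5 mm below the cap's edge. Seated on the jar its origin is 98 mm above the jar's.
- cap_handle (a point): Grip point in the cap's bar handle, 66 mm above the cap's origin, axes as the cap's. The handle is 52 mm long (x), 16 mm wide (y, the way to grip it), upright-sided, its top 10 mm above this point; the cap's flat top lies 22 mm below this point, so keep fingertips above that.
- inner_lid: White inner lid, 0.2 kg, hidden in the cap at the start. Origin: centre of underside; z up, x along one arm of its catch. Plug 87 mm across (79 at the underside), 22 mm deep, under a flange 100 mm across, 4 mm thick; on top a short stem with a three-armed star catch, top 39 mm above the origin. Seated, the flange lies on the jar's rim and the origin is 93 mm above the jar's.
- inner_catch (a point): Centre of the star catch, axes as the inner lid's. It passes the cap's slots when cap yaw = inner lid yaw (modulo 120 degrees), within 5 degrees. At the start the cap stands 40 to 70 degrees clockwise of that. With the pair seated, the cap turns freely; its stop comes 5 degrees past the exact place; turning on only drags the inner lid round (harmless; ease back 3 degrees, then lift).
- jar: Clear jar of hazelnuts with a bare metal neck, loose on the worktop, about 1.3 kg. Origin: centre of its underside; z up. Body 116 mm across, up to a flat shoulder at 98 mm. The cap's skirt (105 mm inside) goes over the neck and rests on the shoulder; the inner lid's plug goes into the neck.
- jar_mouth (a point): Centre of the jar's open mouth at rim height, 115 mm above the worktop. Neck: 100 mm across outside, 92 mm inside.
- salt: Salt shaker, clear with a grey top, 44 mm across, 90 mm tall; a bystander on the worktop beside the range. Origin: centre of its foot.
- lemon: Yellow lemon, 83x58x58 mm; a bystander on the worktop beside the range. Origin under its centre.
- mug: White mug, 84x115x92 mm; a bystander behind the jar. Origin at its foot.

How it is judged:
By the outcome, as a careful person would: the job done as asked, in the order asked, and still so for the second after the job is handed in, while the arm keeps its last pose, push and grip.
It also fails if it takes over 59 s, if anything falls off the work surface, if the arm or the gripper's body presses on something with over 40 N, if the wrist force passes 120 N, or if a joint passes its speed limit or range.

ROBOT

A 7-joint arm with a two-finger parallel gripper is mounted at the origin on a cart in front of the work surface, level with it; the furniture and walls round the work are solid. World frame = base frame: x ahead of the robot, y to its left, z up, the work surface at z = 0. Lengths are in m, angles in rad, forces in N, time in s.
With the tool pointing down it reaches from about 0.425 to 1.025 m from the base axis. Payload 9.4 kg.
Tool frame: the origin (TCP) lies where the fingers leave the gripper's body, on its centre line; the fingertips stand 84 mm ahead of it and the grasp point (between the pads) lies 65 mm ahead of it (robot.hold_point_z is the distance from the TCP to the grasp point, in m); z points along the fingers, y is the direction in which the jaws open and shut (so a half turn about z gives the same grasp; the last joint's range is limited). The gripper opens to 93 mm and grips with 3 to 60 N. Pads are 15 mm wide; open, the fingers measure 128 mm over their backs; the gripper's body (75 mm by 188 mm) begins 65 mm behind the grasp point.
Start: joints at [-1.31, 0.599, -0.003, 1.599, 0.002, 0.943, -0.08], TCP at [0.24, 0.684, 0.303] pointing down, gripper open.
Joint ranges: [-2.57, 2.57], [-0.35, 1.97], [-1.29, 1.29], [0.11, 2.56], [-1.05, 4.19], [0.11, 1.86], [-2.63, 2.63]. Speed limits (rad/s): [2.22, 2.22, 3.01, 3.01, 3.14, 3.14, 3.14].

INTERFACE

Orientations are given as a unit quaternion [x, y, z, w].
In Python, from cell import robot, camera, camera_info, boxes_of gives the robot as it stands.
- The arm moves only by the tool move_arm, never from a script. Its argument "rows" is a list of rows, each a list of 5 numbers: the shift along the tool's x, y, z in mm, then the turn about the tool's z in degrees, then the closure in counts, from 0 (fully open) to 255 (shut). A call has 1 to 12 rows; each row is the pose to reach, as a shift and turn from the pose measured when the call began, along the tool's axes at that moment; what a row does not reach only later rows make up. A row lasts 1/12 s, in which the tool goes at most 41.7 mm and 7.16 degrees, less where a joint would pass 70% of its speed; a pose out of reach is approached as far as the arm can. A call with a gripper value outside its range is refused whole. The fingers move at their own pace and stop on an object; the grip force is fixed at half the most. Time passes only in rows, so rows that repeat a pose let the fingers close. It gives the time, the measured TCP pose, the force and the opening at its end, in the units of the state.
- robot.sense(): the state, without advancing time (a new reading comes with each control period).
- camera(name): name is "scene" or "top" or "wrist"; returns the picture (420x560x3 uint8, red, green, blue); there is no depth.
- camera_info(name): a dict with "camera_matrix" (3x3 intrinsics, pixels), "world_from_camera" (4x4, takes a point from camera to world coordinates); the wrist camera has in their place "mount" (4x4, takes a point from camera to tool coordinates, whose origin is the TCP and whose axes are the flange's). Camera axes: x right, y down, z forward; pixel columns grow to the right and rows downward; lengths in m; the calibration is good to about 2 mm. A picture is of the moment at which its call begins: read the wrist's pose just before it. camera_info takes no time and is no camera call.
- robot.finish_job(): hands the job in, once; it reports no verdict.
Trained networks look in the newest picture that a camera, given by its name, has taken for a name from the list of things; names that differ only in an ending like _2 or _b are one class to them, and where a whole thing is asked for, a point or a joint stands for the part that bears it (a point fixed in the world has none). Each returns a list of dicts, best first, with "conf" (0 to 1); they miss things now and then, are a little off and sometimes report something else, mostly with a low value. They report only what shows in the picture. A call takes as long as a camera call.
- boxes_of(query, camera): "xy" ([column, row] in pixels, amid what is visible of it).
The state is a dict: "t": time; "qpos": joint angles; "qvel": joint speeds; "joint_torque": joint torques, N m; "ee_pos": TCP position; "orientation": TCP orientation; "contact_force": force on the tool from outside, world axes, zero at the start; "ft_torque": the same for the moment, N m; "opening": opening from 0.0 (shut) to 1.0 (fully open).
Only numpy, scipy, OpenCV 4.12 (cv2) and the standard library are available. Lean on these libraries where they do the work, as an engineer would, in place of code of your own. Each camera call takes 0.05 s, during which the arm holds its last target. There are 200 camera calls.

## Working session

There is one attempt and no reset: what is moved stays moved. The work goes in short steps, Python scripts to look and compute and a tool call to move; the robot and the scene stay as the last step left them, time stands still between calls to the robot, and variables do not carry over. Pictures are saved under pics/ and viewed, about 8 in all and at most 12, crops included, and the job is handed in when it is done.

Besides the shell and the picture viewer there is one more tool, called after "Emit:" by a JSON object that holds its "method" and its "body", one argument or row to a line. move_arm: Moves the arm, as the interface text tells. Its arguments: {"type":"object","properties":{"rows":{"type":"array","items":{"type":"array","items":{"type":"number"}}}},"required":["rows"]}

```bash
mkdir -p pics
cat > h.py <<'E'
import numpy as np, cv2, sys, os
from cell import robot, camera, camera_info, boxes_of
from scipy.spatial.transform import Rotation as R
np.set_printoptions(precision=4,suppress=True)
def wfc(name,s=None):
    i=camera_info(name)
    if name!='wrist': return np.array(i['camera_matrix']),np.array(i['world_from_camera'])
    s=s or robot.sense(); T=np.eye(4); T[:3,:3]=R.from_quat(s['orientation']).as_matrix(); T[:3,3]=s['ee_pos']
    return np.array(i['camera_matrix']),T@np.array(i['mount'])
def ray(K,T,uv,z):
    d=T[:3,:3]@np.linalg.solve(K,[uv[0],uv[1],1]); o=T[:3,3]; return o+d*(z-o[2])/d[2]
def proj(K,T,P):
    p=np.linalg.inv(T)@np.r_[P,1]; q=K@p[:3]; return q[:2]/q[2]
def shot(name,f):
    im=camera(name); cv2.imwrite('pics/'+f,cv2.cvtColor(im,cv2.COLOR_RGB2BGR)); return im
E
cat > a.py <<'E'
from h import *
s=robot.sense(); print(s)
for c in ('top','scene'):
    shot(c,c+'0.png'); K,T=wfc(c); print(c,K,T)
    for n,z in (('cap_handle',.0685),('cap',.03),('jar_mouth',.115),('jar',.06),('salt',.045),('lemon',.03),('mug',.05)):
        for b in boxes_of(n,c)[:2]: print(n,b['conf'],np.array(b['xy']),ray(K,T,b['xy'],z))
a=np.hstack([cv2.imread('pics/top0.png'),cv2.imread('pics/scene0.png')]); cv2.imwrite('pics/both0.png',cv2.resize(a,(800,300)))
E
python3 a.py
```

```text
{'t': 0.0, 'qpos': array([-1.3097,  0.6001, -0.0026,  1.6001,  0.0018,  0.9429, -0.0798]), 'qvel': array([-0.0005,  0.0007,  0.0001, -0.0006,  0.0003,  0.0003,  0.0003]), 'joint_torque': array([  0.0003, -76.5078,   1.4977, -25.2359,  -0.0524,   0.0167,
         0.0001]), 'ee_pos': array([0.2402, 0.6837, 0.3019]), 'orientation': array([ 0.1681,  0.9858, -0.0008, -0.0001]), 'contact_force': array([-1.1602, -0.2036, -0.1135]), 'ft_torque': array([-0.0145,  0.0296, -0.066 ]), 'opening': 0.9970754536654054}
top [[440.4326   0.     278.0583]
 [  0.     440.4326 212.3959]
 [  0.       0.       1.    ]] [[ 0.0129 -0.9896  0.1436  0.4496]
 [-0.9996 -0.0162 -0.0219  0.1856]
 [ 0.024  -0.1433 -0.9894  1.2123]
 [ 0.      0.      0.      1.    ]]
cap_handle 0.6 [204.7 275. ] [0.4505 0.3461 0.0685]
cap 0.89 [204.8 274.6] [0.4516 0.3513 0.03  ]
jar_mouth 0.55 [303.9 217.1] [0.598  0.0961 0.115 ]
jar 0.57 [304.  217.1] [0.6054 0.0913 0.06  ]
salt 0.8 [356.3 263.7] [ 0.4853 -0.049   0.045 ]
lemon 0.63 [349.5 214.2] [ 0.6194 -0.0352  0.03  ]
mug 0.88 [281.7 160.1] [0.7619 0.1518 0.05  ]
scene [[383.942    0.     277.8271]
 [  0.     383.942  211.5316]
 [  0.       0.       1.    ]] [[-0.855  -0.3968  0.334   0.3126]
 [-0.5183  0.6298 -0.5786  0.7207]
 [ 0.0192 -0.6678 -0.7441  0.7871]
 [ 0.      0.      0.      1.    ]]
cap_handle 0.71 [307.3 316.6] [0.4366 0.3743 0.0685]
cap 0.64 [306.8 316.9] [0.4439 0.3569 0.03  ]
jar_mouth 0.75 [307.8 315.3] [0.4291 0.3939 0.115 ]
jar_mouth 0.69 [300.5 203.5] [0.5816 0.1469 0.115 ]
jar 0.89 [296.1 204.2] [0.6121 0.1082 0.06  ]
salt 0.94 [361.  193.5] [ 0.4879 -0.0339  0.045 ]
salt 0.33 [308.2 314.8] [0.441  0.3584 0.045 ]
mug 0.77 [238.9 196.2] [0.7598 0.1559 0.05  ]
mug 0.3 [308.6 315.7] [0.4385 0.3622 0.05  ]
```

View pics/top0.png

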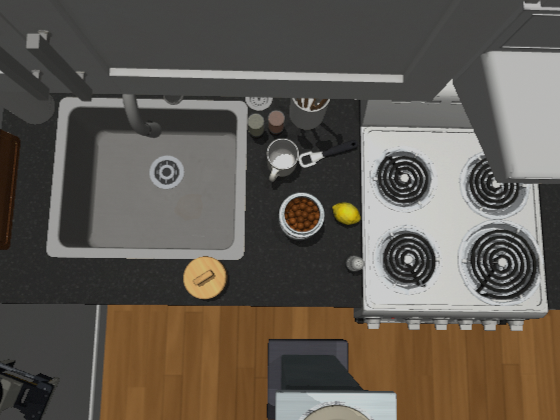

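View pics/scene0.png

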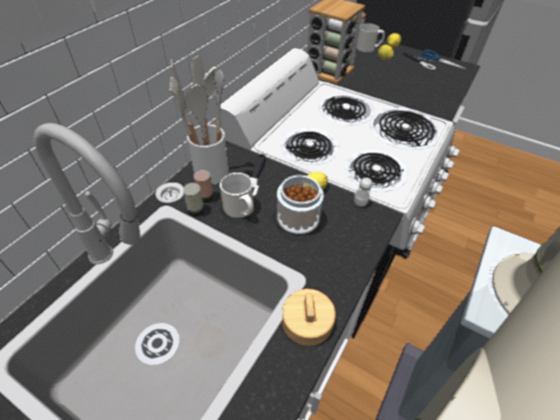

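Top view: cap at (205,277), its handle running slightly up to the right. Jar mouth is at (302,214), mug (282,157), lemon (347,213), salt (355,264). The scene view agrees with this. I'll move above the cap and turn the jaws across the handle.

Emit:
{"method": "move_arm", "body": {
  "rows": [
    [-31, -25, 0, 5, 0],
    [-62, -50, 0, 10, 0],
    [-93, -75, 0, 15, 0],
    [-124, -100, 0, 20, 0],
    [-155, -125, 0, 25, 0],
    [-186, -150, 0, 30, 0],
    [-217, -175, 0, 35, 0],
    [-248, -200, 0, 40, 0],
    [-279, -225, 0, 44, 0],
    [-310, -249, 0, 44, 0],
    [-310, -249, 0, 44, 0],
    [-310, -249, 0, 44, 0]
  ]
}}

```text
t: 1.8
ee_pos: [0.4517, 0.3441, 0.3032]
orientation: [0.527, 0.85, 0.0, 0.0]
contact_force: [-0.5, 1.3, 0.4]
opening: 0.997
```

```bash
cat > b.py <<'E'
from h import *
s=robot.sense(); print(s['qpos'],s['ee_pos'],s['orientation'],s['contact_force'])
M=R.from_quat(s['orientation']).as_matrix(); print(M)
shot('wrist','w1.png'); K,T=wfc('wrist',s); print(T)
for n,z in (('cap_handle',.0785),('cap',.0465)):
    for b in boxes_of(n,'wrist')[:2]: print(n,b['conf'],b['xy'],ray(K,T,b['xy'],z))
E
python3 b.py
```

```text
[-0.9076  0.4159  0.2179  1.9743 -0.1259  0.7635 -0.1562] [0.4517 0.3441 0.3032] [0.5271 0.8498 0.0002 0.0004] [-0.5024  1.2768  0.3883]
[[-0.4443  0.8959  0.0009]
 [ 0.8959  0.4443  0.    ]
 [-0.0004  0.0008 -1.    ]]
[[ 0.8958  0.429   0.1164  0.4198]
 [ 0.4445 -0.8653 -0.2316  0.4082]
 [ 0.0014  0.2592 -0.9658  0.3852]
 [ 0.      0.      0.      1.    ]]
cap_handle 0.83 [273.7, 178.1] [0.4405 0.3609 0.0785]
cap 0.63 [273.7, 180.6] [0.444  0.3533 0.0465]
```

View pics/w1.png

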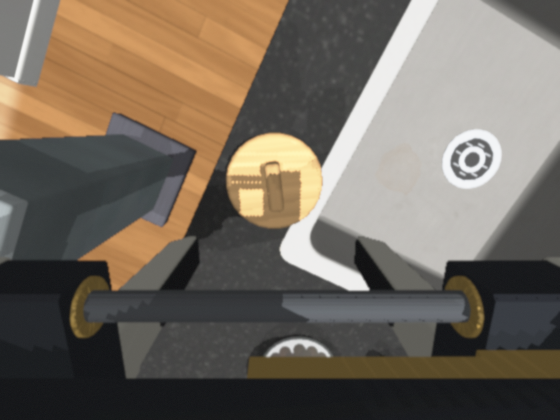

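Wrist view: cap centred near (274,180), handle from about (271,162) to (278,210). I need a closer crop to get the handle axis.

```bash
cat > c.py <<'E'
from h import *
im=cv2.imread('pics/w1.png'); c=cv2.resize(im[125:235,215:335],(720,660),interpolation=cv2.INTER_CUBIC)
c=cv2.convertScaleAbs(c,alpha=1.0); cv2.imwrite('pics/w1c.png',c[:600])
K,T=wfc('wrist')
hsv=cv2.cvtColor(im,cv2.COLOR_BGR2HSV); 
m=np.zeros(im.shape[:2],np.uint8); m[120:240,210:335]=1
m=((hsv[...,1]>70)&(hsv[...,0]<28)&(hsv[...,2]>60)&(m>0)).astype(np.uint8)
n,l,st,ce=cv2.connectedComponentsWithStats(m); i=l[180,300]; print(st[i],ce[i])
cs,_=cv2.findContours((l==i).astype(np.uint8),0,2); e=cv2.fitEllipse(cv2.convexHull(max(cs,key=cv2.contourArea))); print(e)
print(ray(K,T,e[0],.0465),ray(K,T,e[0],.03))
E
python3 c.py
```

```text
[ 226  132   96   97 7268] [273.4734 180.0177]
((273.4389343261719, 179.7505340576172), (96.09986877441406, 97.57213592529297), 51.21919631958008)
[0.4407 0.3577 0.0465] [0.4419 0.3551 0.03  ]
```

View pics/w1c.png

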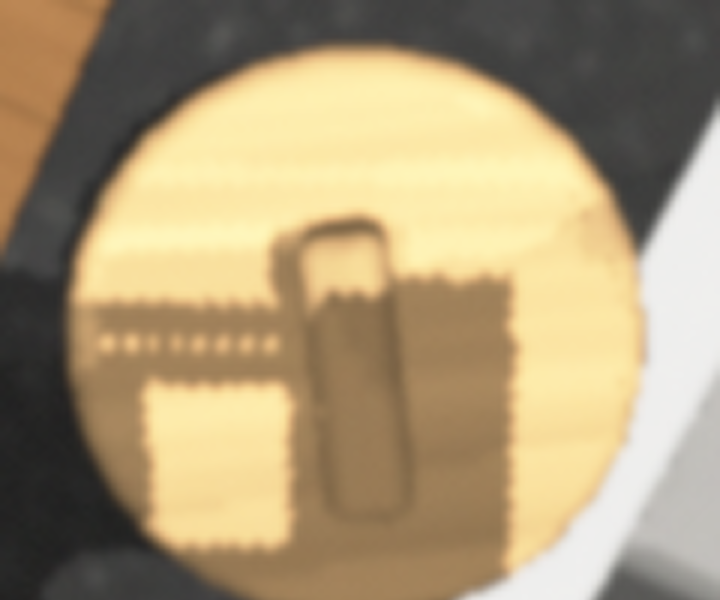

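```bash
cat > d.py <<'E'
from h import *
K,T=wfc('wrist')
P=[ray(K,T,(215+a/6,125+b/6),.0785) for a,b in ((300,228),(385,222),(328,520),(410,515))]
a=(P[0]+P[1])/2;b=(P[2]+P[3])/2
print(np.array(P),'mid',(a+b)/2,'len',np.linalg.norm(a-b),'w',np.linalg.norm(P[0]-P[1]),'yaw',np.degrees(np.arctan2(*(a-b)[[1,0]])))
im=cv2.imread('pics/top0.png');hsv=cv2.cvtColor(im,cv2.COLOR_BGR2HSV);K,T=wfc('top')
def fit(m,seed,name):
    n,l,st,ce=cv2.connectedComponentsWithStats(m.astype(np.uint8)); i=l[seed]
    cs,_=cv2.findContours((l==i).astype(np.uint8),0,2); e=cv2.fitEllipse(cv2.convexHull(max(cs,key=cv2.contourArea))); print(name,e); return e[0]
box=np.zeros(im.shape[:2],bool); box[245:305,175:240]=1
e=fit((hsv[...,1]>70)&(hsv[...,0]<28)&(hsv[...,2]>60)&box,(265,195),'cap')
print(ray(K,T,e,.0465),ray(K,T,e,.03))
# expected projection of cap in top from wrist estimate
print(proj(K,T,((a+b)/2)))
c=im[185:250,270:335]; cv2.imwrite('pics/jar.png',cv2.resize(c,(650,650),interpolation=cv2.INTER_CUBIC)[:600])
E
python3 d.py
```

```text
[[0.4231 0.3744 0.0785]
 [0.4355 0.3818 0.0785]
 [0.4503 0.3303 0.0785]
 [0.4629 0.3377 0.0785]] mid [0.443  0.356  0.0785] len 0.051849221065666494 w 0.014482016420745106 yaw 121.74497871979366
cap ((204.28378295898438, 277.35894775390625), (42.76946258544922, 44.07002639770508), 67.36507415771484)
[0.4444 0.3501 0.0465] [0.4443 0.3524 0.03  ]
[200.1272 277.9461]
```

View pics/jar.png

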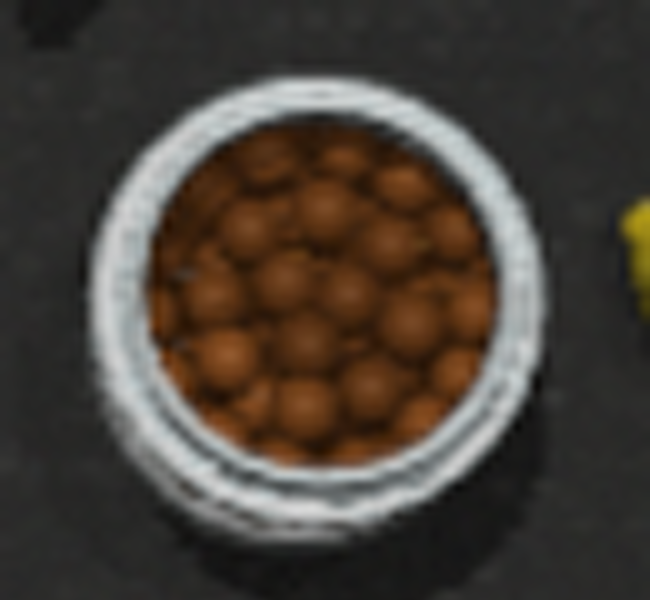

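Wrist and top views agree on the cap at about (0.443, 0.355), handle yaw about 121.7°; the handle measures 52 × 14.5 mm, as it should. The jar shows an open rim of nuts. I'll look at the jar with the wrist camera from the same relative pose, so the mount error cancels.

Emit:
{"method": "move_arm", "body": {
  "rows": [
    [-35, 3, -8, -5.4, 0],
    [-70, 6, -16, -5.4, 0],
    [-105, 9, -24, -5.4, 0],
    [-140, 12, -32, -5.4, 0],
    [-175, 15, -40, -5.4, 0],
    [-210, 18, -48, -5.4, 0],
    [-245, 21, -56, -5.4, 0],
    [-275, 23, -62, -5.4, 0],
    [-302, 26, -68, -5.4, 0],
    [-302, 26, -68, -5.4, 0],
    [-302, 26, -68, -5.4, 0],
    [-302, 26, -68, -5.4, 0]
  ]
}}

```text
t: 2.95
ee_pos: [0.6083, 0.0915, 0.3701]
orientation: [0.483, 0.876, 0.0, -0.001]
contact_force: [-0.1, 1.1, -0.2]
opening: 1.003
```

```bash
cat > e.py <<'E'
from h import *
s=robot.sense(); print(s['qpos'],s['ee_pos'],s['orientation'],s['contact_force'])
M=R.from_quat(s['orientation']).as_matrix(); print(M)
im=shot('wrist','w2.png'); K,T=wfc('wrist',s)
for n,z in (('jar_mouth',.115),('jar',.06),('lemon',.03),('mug',.05),('salt',.045)):
    for b in boxes_of(n,'wrist')[:2]: print(n,b['conf'],b['xy'],ray(K,T,b['xy'],z))
E
python3 e.py
```

```text
[-0.4102  0.4042  0.2418  1.7963 -0.1175  0.9557  0.4442] [0.6083 0.0915 0.3701] [ 0.4827  0.8758  0.0003 -0.0008] [-0.0565  1.0641 -0.1886]
[[-0.5341  0.8454 -0.0011]
 [ 0.8454  0.5341  0.0014]
 [ 0.0017 -0.0002 -1.    ]]
jar_mouth 0.92 [282.0, 179.7] [0.6065 0.1064 0.115 ]
jar 0.84 [280.6, 178.6] [0.61   0.0992 0.06  ]
lemon 0.59 [243.2, 250.5] [ 0.6243 -0.0282  0.03  ]
mug 0.89 [400.5, 210.2] [0.7765 0.1497 0.05  ]
salt 0.83 [153.1, 217.8] [ 0.4885 -0.0472  0.045 ]
```

View pics/w2.png

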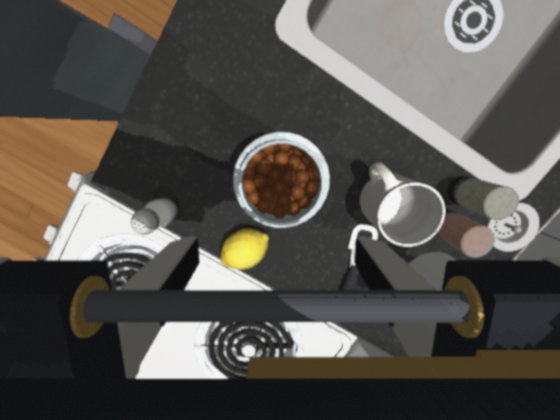

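Jar mouth at (282,180), clear of the mug (402,213), lemon (245,248) and salt (155,215). I'll refine it by fitting the rim circles.

```bash
cat > f.py <<'E'
from h import *
from scipy.ndimage import map_coordinates, gaussian_filter
from scipy.optimize import minimize
a=np.linspace(0,2*np.pi,180,endpoint=False)
def px(K,T,c,r,z):
    P=np.c_[c[0]+r*np.cos(a),c[1]+r*np.sin(a),0*a+z,0*a+1]; p=(np.linalg.inv(T)@P.T)[:3]; q=K@p; return q[:2]/q[2]
def fit(im,K,T,c0,r,z,sg):
    g=gaussian_filter(cv2.cvtColor(im,cv2.COLOR_BGR2GRAY).astype(float),.8)
    S=lambda c,rr:map_coordinates(g,px(K,T,c,rr,z)[::-1],order=1)
    f=lambda c:-np.median(sg*(S(c,r+.0015)-S(c,r-.0015)))
    G=[(f((c0[0]+i/1e3,c0[1]+j/1e3)),i,j) for i in np.arange(-10,10.1,1) for j in np.arange(-10,10.1,1)]
    b=min(G); o=minimize(f,(c0[0]+b[1]/1e3,c0[1]+b[2]/1e3),method='Nelder-Mead',options=dict(initial_simplex=np.array([[0,0],[1e-3,0],[0,1e-3]])+[c0[0]+b[1]/1e3,c0[1]+b[2]/1e3])); return o.x,-o.fun
E
cat > g.py <<'E'
from f import *
s=robot.sense(); im=cv2.imread('pics/w2.png'); K,T=wfc('wrist',s)
ov=im.copy()
for r,z,sg,col in ((.046,.115,1,(0,255,0)),(.050,.115,-1,(0,0,255)),(.058,.098,-1,(255,0,0))):
    c,v=fit(im,K,T,(.605,.103),r,z,sg); print('wrist jar',r,c,v)
kt,tt=wfc('top'); it=cv2.imread('pics/top0.png')
for r,z,sg in ((.046,.115,1),(.050,.115,-1),(.058,.098,-1)): print('top jar',r,fit(it,kt,tt,(.602,.098),r,z,sg))
print('top cap',fit(it,kt,tt,(.444,.353),.056,.0465,-1))
# cap in w1
T1=np.eye(4); T1[:3,:3]=R.from_quat([0.5271,0.8498,0.0002,0.0004]).as_matrix(); T1[:3,3]=[0.4517,0.3441,0.3032]
T1=T1@np.array(camera_info('wrist')['mount']); i1=cv2.imread('pics/w1.png')
print('wrist cap',fit(i1,K,T1,(.441,.357),.056,.0465,-1))
c,_=fit(im,K,T,(.605,.103),.046,.115,1); big=cv2.resize(im,None,fx=5,fy=5,interpolation=cv2.INTER_CUBIC)
for r,z,col in ((.046,.115,(0,255,0)),(.050,.115,(0,0,255)),(.058,.098,(255,0,0))):
    cv2.polylines(big,[((px(K,T,c,r,z).T+.5)*5).astype(np.int32)],True,col,1)
cv2.imwrite('pics/w2c.png',big[600:1180,1100:1720])
E
python3 g.py
```

```text
wrist jar 0.046 [0.609 0.101] 89.1319644898369
wrist jar 0.05 [0.6094 0.0986] 27.754362091669876
wrist jar 0.058 [0.6087 0.1008] 109.7326913380318
top jar 0.046 (array([0.6079, 0.1017]), np.float64(55.695073242072844))
top jar 0.05 (array([0.5936, 0.103 ]), np.float64(10.26258089884216))
top jar 0.058 (array([0.6069, 0.1015]), np.float64(64.39417385537166))
top cap (array([0.4452, 0.3494]), np.float64(49.29733058197387))
wrist cap (array([0.4457, 0.3521]), np.float64(60.59446731359147))
```

View pics/w2c.png

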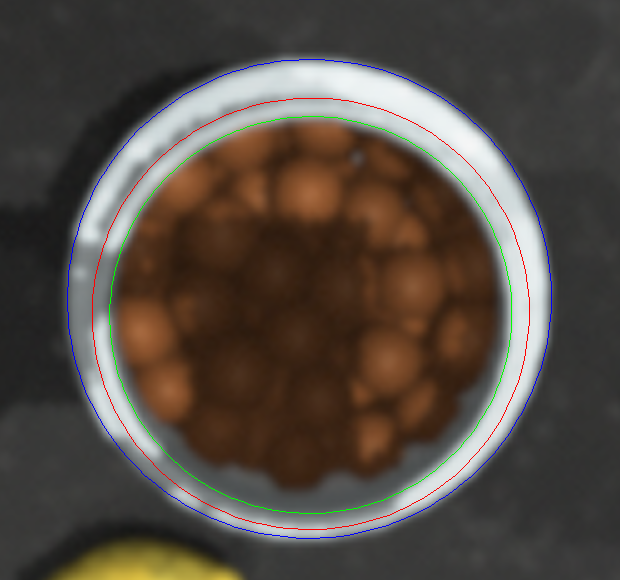

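The rim circles fit well: jar at (0.609, 0.101), and the top camera agrees within 2 mm. Back over the cap in the same relative pose.

Emit:
{"method": "move_arm", "body": {
  "rows": [
    [35, 0, 0, 0, 0],
    [70, 0, 8, 0, 0],
    [105, 0, 16, 0, 0],
    [140, 0, 24, 0, 0],
    [175, 0, 32, 0, 0],
    [210, -2, 40, 0, 0],
    [245, -3, 48, 0, 0],
    [275, -4, 56, 0, 0],
    [303, -4, 68, 0, 0],
    [303, -4, 68, 0, 0],
    [303, -4, 68, 0, 0],
    [303, -4, 68, 0, 0]
  ]
}}

```text
t: 4.25
ee_pos: [0.4435, 0.3445, 0.3029]
orientation: [0.483, 0.876, 0.0, -0.0]
contact_force: [0.5, 0.6, -0.2]
opening: 0.999
```

```bash
cat > k.py <<'E'
from f import *
s=robot.sense(); print(s['ee_pos'],s['orientation'],s['qpos'])
M=R.from_quat(s['orientation']).as_matrix(); print(M)
shot('wrist','w3.png'); im=cv2.imread('pics/w3.png'); K,T=wfc('wrist',s)
hsv=cv2.cvtColor(im,cv2.COLOR_BGR2HSV); box=np.zeros(im.shape[:2],bool); box[120:245,210:340]=1
m=((hsv[...,1]>70)&(hsv[...,0]<28)&(hsv[...,2]>60)&box).astype(np.uint8)
n,l,st,ce=cv2.connectedComponentsWithStats(m); i=l[180,300]
cs,_=cv2.findContours((l==i).astype(np.uint8),0,2); e=cv2.fitEllipse(cv2.convexHull(max(cs,key=cv2.contourArea))); print(st[i],e)
for z in (.0465,.0365,.0025): print(z,ray(K,T,e[0],z), 'apparent dia', np.linalg.norm(ray(K,T,(e[0][0]+e[1][0]/2,e[0][1]),z)-ray(K,T,(e[0][0]-e[1][0]/2,e[0][1]),z)))
c=ray(K,T,e[0],.0465)
big=cv2.resize(im,None,fx=5,fy=5,interpolation=cv2.INTER_CUBIC)
for r,z,col in ((.056,.0465,(0,255,0)),(.056,.0025,(255,0,0))): cv2.polylines(big,[((px(K,T,c,r,z).T+.5)*5).astype(np.int32)],True,col,1)
d=M[:2,0]; n=M[:2,1]
for z,col in ((.0785,(0,0,255)),):
    q=[proj(K,T,np.r_[c[:2]+u*.026*d+v*.008*n,z]) for u,v in ((1,1),(1,-1),(-1,-1),(-1,1))]
    cv2.polylines(big,[((np.array(q)+.5)*5).astype(np.int32)],True,col,1)
x0=int(e[0][0]*5)-320;y0=int(e[0][1]*5)-300; print(x0,y0)
cv2.imwrite('pics/w3c.png',big[y0:y0+590,x0:x0+640])
E
python3 k.py
```

```text
[0.4435 0.3445 0.3029] [ 0.4828  0.8757  0.0001 -0.0002] [-0.8922  0.4071  0.1812  1.9861 -0.1048  0.757  -0.0863]
[[-0.5337  0.8457 -0.0002]
 [ 0.8457  0.5337  0.0004]
 [ 0.0005  0.     -1.    ]]
[ 232  136   97   98 7116] ((280.24176025390625, 183.93685913085938), (95.47988891601562, 97.64427947998047), 46.25938415527344)
0.0465 [0.443  0.3538 0.0465] apparent dia 0.10956285222363797
0.0365 [0.4441 0.3522 0.0365] apparent dia 0.11280007638043708
0.0025 [0.4479 0.3471 0.0025] apparent dia 0.1238066385135538
1081 619
```

View pics/w3c.png

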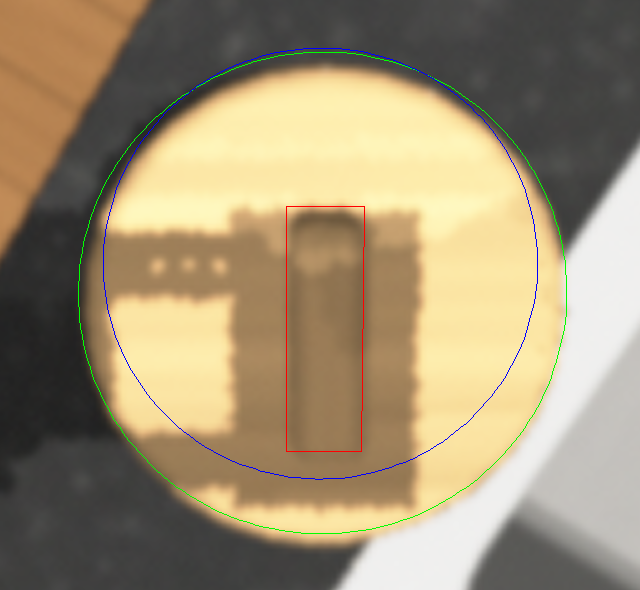

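The fitted cap outline (centre at crop (327,305)) sits about 3 mm further down and 1 mm right of the overlay. That puts the cap at (0.4455, 0.3518), matching the gradient fit, and the handle is aligned with the tool x. Descend to the handle and close.

Emit:
{"method": "move_arm", "body": {
  "rows": [
    [5, 5.6, 35, 0, 0],
    [5, 5.6, 70, 0, 0],
    [5, 5.6, 100, 0, 0],
    [5, 5.6, 125, 0, 0],
    [5, 5.6, 145, 0, 0],
    [5, 5.6, 158, 0, 0],
    [5, 5.6, 167, 0, 0],
    [5, 5.6, 167, 0, 0],
    [5, 5.6, 167, 0, 0],
    [5, 5.6, 167, 0, 0]
  ]
}}

```text
t: 5.13
ee_pos: [0.4468, 0.3513, 0.1371]
orientation: [0.484, 0.875, 0.001, 0.0]
contact_force: [-0.9, 0.1, 0.4]
opening: 1.001
```

```bash
cat > s.py <<'E'
from h import *
s=robot.sense(); M=R.from_quat(s['orientation']).as_matrix()
print(s['t'],'pos',s['ee_pos'],'yaw x',np.degrees(np.arctan2(M[1,0],M[0,0])),'tilt',np.degrees(np.arccos(-M[2,2])),'F',s['contact_force'],'Tq',s['ft_torque'],'open',s['opening'],'q',s['qpos'])
if len(sys.argv)>2:
    d=np.array([float(v) for v in sys.argv[1:4]])-s['ee_pos']; print('shift mm',1e3*M.T@d)
E
python3 s.py .4455 .3518 .1355
```

```text
5.1333 pos [0.4468 0.3513 0.1371] yaw x 122.13658173801043 tilt 0.11513834664179176 F [-0.855   0.0784  0.3688] Tq [-0.0518  0.0531 -0.0377] open 1.0008383355793582 q [-0.8382  0.6531  0.1066  2.093  -0.1668  0.4012 -0.0389]
shift mm [ 1.1553 -0.8193  1.5739]
```

Emit:
{"method": "move_arm", "body": {
  "rows": [
    [1, -1, 1, 0, 0],
    [1, -1, 1, 0, 255],
    [1, -1, 1, 0, 255],
    [1, -1, 1, 0, 255],
    [1, -1, 1, 0, 255],
    [1, -1, 1, 0, 255],
    [1, -1, 1, 0, 255],
    [1, -1, 1, 0, 255],
    [1, -1, 1, 0, 255],
    [1, -1, 1, 0, 255]
  ]
}}

```text
t: 5.97
ee_pos: [0.4454, 0.3516, 0.136]
orientation: [0.484, 0.875, 0.001, 0.0]
contact_force: [0.1, -0.3, 0.2]
opening: 0.399
```

```bash
python3 s.py
```

```text
5.9667 pos [0.4454 0.3516 0.136 ] yaw x 122.13541199457434 tilt 0.11154658084401443 F [ 0.1143 -0.3035  0.2463] Tq [-0.0595  0.0443 -0.0215] open 0.3993136990847729 q [-0.8399  0.6542  0.106   2.0954 -0.1676  0.3978 -0.0402]
```

Still closing.

Emit:
{"method": "move_arm", "body": {
  "rows": [
    [0, 0, 0, 0, 255],
    [0, 0, 0, 0, 255],
    [0, 0, 0, 0, 255],
    [0, 0, 0, 0, 255],
    [0, 0, 0, 0, 255],
    [0, 0, 0, 0, 255],
    [0, 0, 0, 0, 255],
    [0, 0, 0, 0, 255],
    [0, 0, 0, 0, 255],
    [0, 0, 0, 0, 255]
  ]
}}

```text
t: 6.8
ee_pos: [0.4454, 0.3515, 0.136]
orientation: [0.484, 0.875, 0.001, 0.0]
contact_force: [-0.4, 0.2, -0.4]
opening: 0.172
```

```bash
python3 s.py
```

```text
6.8 pos [0.4454 0.3515 0.136 ] yaw x 122.13324170050669 tilt 0.10141262460529461 F [-0.3543  0.2423 -0.3698] Tq [-0.198   0.1732  0.0298] open 0.1723526696902144 q [-0.84    0.6542  0.1061  2.0955 -0.1676  0.3978 -0.0402]
```

The jaws stopped at 16 mm, so the handle is gripped. Lift.

Emit:
{"method": "move_arm", "body": {
  "rows": [
    [0, 0, -5, 0, 255],
    [0, 0, -10, 0, 255],
    [0, 0, -16, 0, 255],
    [0, 0, -25, 0, 255],
    [0, 0, -40, 0, 255],
    [0, 0, -60, 0, 255],
    [0, 0, -85, 0, 255],
    [0, 0, -110, 0, 255],
    [0, 0, -130, 0, 255],
    [0, 0, -144, 0, 255],
    [0, 0, -144, 0, 255],
    [0, 0, -144, 0, 255]
  ]
}}

```text
t: 7.8
ee_pos: [0.4452, 0.3513, 0.2809]
orientation: [0.484, 0.875, 0.002, 0.0]
contact_force: [-0.8, -0.1, -3.8]
opening: 0.167
```

```bash
python3 s.py .609 .101 .28
```

```text
7.8 pos [0.4452 0.3513 0.2809] yaw x 122.13822245642825 tilt 0.20775803469775528 F [-0.8162 -0.1065 -3.7715] Tq [-0.0667  0.0449 -0.0101] open 0.16737039463784822 q [-0.8951  0.4404  0.1782  1.9982 -0.117   0.7089 -0.0839]
shift mm [-299.1196    5.5626    0.5932]
```

The wrist carries 3.8 N, so both lids are up. Carry to above the jar.

Emit:
{"method": "move_arm", "body": {
  "rows": [
    [-12, 0, 0, 0, 255],
    [-38, 1, 0, 0, 255],
    [-70, 1, 0, 0, 255],
    [-105, 2, 0, 0, 255],
    [-140, 3, 0, 0, 255],
    [-175, 4, 0, 0, 255],
    [-210, 4, 0, 0, 255],
    [-245, 5, 0, 0, 255],
    [-275, 5, 0, 0, 255],
    [-292, 5.5, 0, 0, 255],
    [-299, 5.5, 0, 0, 255],
    [-299, 5.5, 0, 0, 255]
  ]
}}

```text
t: 8.8
ee_pos: [0.6091, 0.0982, 0.2793]
orientation: [0.485, 0.874, 0.001, -0.0]
contact_force: [0.2, 0.4, -4.2]
opening: 0.17
```

Emit:
{"method": "move_arm", "body": {
  "rows": [
    [0, 0, 0, 0, 255],
    [0, 0, 0, 0, 255]
  ]
}}

```text
t: 8.97
ee_pos: [0.6082, 0.0991, 0.2785]
orientation: [0.485, 0.875, 0.0, -0.001]
contact_force: [0.0, -0.3, -3.6]
opening: 0.168
```

```bash
python3 s.py .609 .101 .28; python3 -c "
from h import *
shot('scene','s1.png'); shot('wrist','w4.png')
a=cv2.imread('pics/s1.png')[110:290,200:400]; b=cv2.imread('pics/w4.png')[100:300,160:400]
cv2.imwrite('pics/c4.png',np.hstack([cv2.resize(a,(400,400)),cv2.resize(b,(400,400))]))"
```

```text
8.9667 pos [0.6082 0.0991 0.2785] yaw x 122.0007941223381 tilt 0.10652778059745449 F [ 0.0354 -0.3493 -3.6325] Tq [-0.0165  0.0835 -0.033 ] open 0.16804410511760717 q [-0.3735  0.5003  0.1768  1.8891 -0.1246  0.7636  0.4308]
shift mm [ 1.1855  1.701  -1.5338]
```

View pics/c4.png

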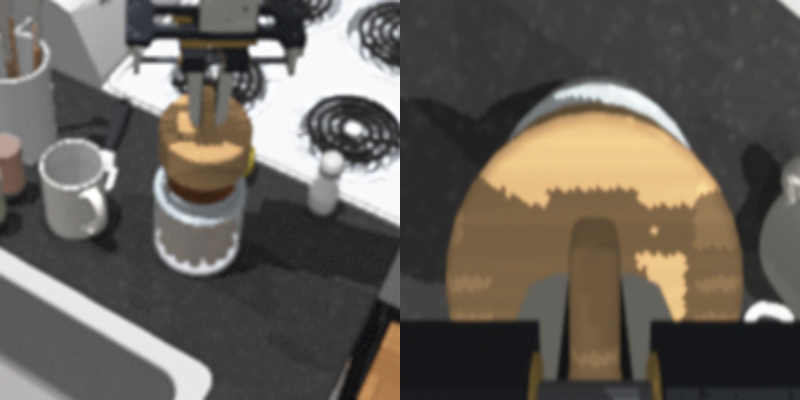

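The pair hangs over the jar, held level, with the bystanders clear. Correct xy and lower slowly.

Emit:
{"method": "move_arm", "body": {
  "rows": [
    [1, 1.7, 4, 0, 255],
    [1, 1.7, 8, 0, 255],
    [1, 1.7, 12, 0, 255],
    [1, 1.7, 16, 0, 255],
    [1, 1.7, 19, 0, 255],
    [1, 1.7, 19, 0, 255],
    [1, 1.7, 19, 0, 255]
  ]
}}

```text
t: 9.65
ee_pos: [0.6092, 0.1013, 0.2597]
orientation: [0.485, 0.875, 0.0, -0.001]
contact_force: [-0.3, -0.1, -4.3]
opening: 0.17
```

```bash
python3 s.py .609 .101 .2315
```

```text
9.65 pos [0.6092 0.1013 0.2597] yaw x 122.03867353943083 tilt 0.09411578643404268 F [-0.3224 -0.0949 -4.3191] Tq [-0.0317  0.0312  0.0079] open 0.17041342929400619 q [-0.3715  0.5242  0.1706  1.9025 -0.1308  0.7258  0.4337]
shift mm [-0.1602 -0.3608 28.2038]
```

Emit:
{"method": "move_arm", "body": {
  "rows": [
    [0, 0, 2, 0, 255],
    [0, 0, 4, 0, 255],
    [0, 0, 6, 0, 255],
    [0, 0, 8, 0, 255],
    [0, 0, 10, 0, 255],
    [0, 0, 12, 0, 255],
    [0, 0, 12, 0, 255]
  ]
}}

```text
t: 10.23
ee_pos: [0.609, 0.1013, 0.2472]
orientation: [0.484, 0.875, 0.0, -0.001]
contact_force: [-0.3, 0.6, -4.3]
opening: 0.169
```

Emit:
{"method": "move_arm", "body": {
  "rows": [
    [0, 0, 2, 0, 255],
    [0, 0, 4, 0, 255],
    [0, 0, 6, 0, 255],
    [0, 0, 6, 0, 255]
  ]
}}

```text
t: 10.57
ee_pos: [0.6089, 0.1013, 0.2407]
orientation: [0.484, 0.875, 0.0, -0.001]
contact_force: [0.2, 0.2, -4.5]
opening: 0.172
```

```bash
python3 s.py .609 .101 .2315
```

```text
10.5667 pos [0.6089 0.1013 0.2407] yaw x 122.04434713987864 tilt 0.13219028424079882 F [ 0.151   0.1928 -4.5042] Tq [ 0.02   -0.0185 -0.0297] open 0.17232832409747975 q [-0.3666  0.5479  0.1638  1.9178 -0.1367  0.6881  0.4389]
shift mm [-0.3643 -0.0921  9.2264]
```

No contact yet, so it is entering cleanly. Continue down to seat.

Emit:
{"method": "move_arm", "body": {
  "rows": [
    [0, 0, 2, 0, 255],
    [0, 0, 4, 0, 255],
    [0, 0, 5.5, 0, 255],
    [0, 0, 7, 0, 255],
    [0, 0, 7, 0, 255]
  ]
}}

```text
t: 10.98
ee_pos: [0.6089, 0.1014, 0.2335]
orientation: [0.484, 0.875, 0.0, -0.001]
contact_force: [1.1, -0.3, -2.7]
opening: 0.168
```

Emit:
{"method": "move_arm", "body": {
  "rows": [
    [0, 0, 1, 0, 255],
    [0, 0, 2, 0, 255],
    [0, 0, 2, 0, 255]
  ]
}}

```text
t: 11.23
ee_pos: [0.6091, 0.1013, 0.2317]
orientation: [0.484, 0.875, 0.0, -0.001]
contact_force: [-0.2, 0.4, -2.3]
opening: 0.167
```

```bash
python3 s.py .609 .101 .2315
```

```text
11.2333 pos [0.6091 0.1013 0.2317] yaw x 122.04423984494844 tilt 0.11378473262573408 F [-0.167   0.43   -2.2536] Tq [-0.0731 -0.016  -0.0178] open 0.16703114843804182 q [-0.364   0.5595  0.1604  1.9246 -0.1396  0.6693  0.4415]
shift mm [-0.2499 -0.2333  0.1534]
```

The inner lid's weight came off at the predicted height. Press gently until the cap rests on the shoulder.

Emit:
{"method": "move_arm", "body": {
  "rows": [
    [0, 0, 0.7, 0, 255],
    [0, 0, 1.4, 0, 255],
    [0, 0, 1.4, 0, 255],
    [0, 0, 1.4, 0, 255]
  ]
}}

```text
t: 11.57
ee_pos: [0.609, 0.1014, 0.2315]
orientation: [0.484, 0.875, 0.0, -0.001]
contact_force: [-4.3, -0.0, 9.9]
opening: 0.168
```

```bash
python3 s.py .609 .101 .2315
```

```text
11.5667 pos [0.609  0.1014 0.2315] yaw x 122.04200279479909 tilt 0.1169002889162893 F [-4.3225 -0.047   9.8564] Tq [-0.1704  0.8991  0.0483] open 0.1677507428662773 q [-0.3636  0.5595  0.16    1.9251 -0.1401  0.6681  0.4418]
shift mm [-0.2994 -0.1861 -0.0214]
```

The cap is fully down, at the expected height, with 10 N of reaction. Turn anticlockwise (tool −z) 40°, which is short of the earliest stop, then feel for it.

Emit:
{"method": "move_arm", "body": {
  "rows": [
    [0, 0, 0, -4, 255],
    [0, 0, 0, -8, 255],
    [0, 0, 0, -12, 255],
    [0, 0, 0, -16, 255],
    [0, 0, 0, -20, 255],
    [0, 0, 0, -24, 255],
    [0, 0, 0, -28, 255],
    [0, 0, 0, -32, 255],
    [0, 0, 0, -36, 255],
    [0, 0, 0, -38, 255],
    [0, 0, 0, -38, 255]
  ]
}}

```text
t: 12.48
ee_pos: [0.6091, 0.101, 0.2316]
orientation: [0.173, 0.985, 0.001, -0.001]
contact_force: [0.1, -0.5, -1.7]
opening: 0.171
```

```bash
python3 s.py .609 .101 .2315
```

```text
12.4833 pos [0.6091 0.101  0.2316] yaw x 160.10960838690082 tilt 0.11129328192830577 F [ 0.0727 -0.489  -1.6904] Tq [-0.0302 -0.0795  0.0158] open 0.1709528719684468 q [-0.2323  0.5545 -0.0343  1.9163  0.0259  0.6715  0.9419]
shift mm [ 0.09   -0.0823  0.0814]
```

Emit:
{"method": "move_arm", "body": {
  "rows": [
    [0, 0, 0, -3, 255],
    [0, 0, 0, -6, 255],
    [0, 0, 0, -6, 255]
  ]
}}

```text
t: 12.73
ee_pos: [0.6091, 0.1006, 0.2316]
orientation: [0.121, 0.993, 0.001, -0.001]
contact_force: [1.0, -0.2, -1.7]
opening: 0.17
```

```bash
python3 s.py .609 .101 .2315
```

```text
12.7333 pos [0.6091 0.1006 0.2316] yaw x 166.13635888311808 tilt 0.09840946468033279 F [ 0.9737 -0.2178 -1.6607] Tq [-0.2396  0.031   0.0011] open 0.16962267549880033 q [-0.2112  0.5549 -0.0645  1.9151  0.0518  0.6738  1.0222]
shift mm [0.1782 0.4032 0.0691]
```

Emit:
{"method": "move_arm", "body": {
  "rows": [
    [0, 0.2, 0.3, -3, 255],
    [0, 0.2, 0.3, -6, 255],
    [0, 0.2, 0.3, -9, 255],
    [0, 0.2, 0.3, -12, 255],
    [0, 0.2, 0.3, -15, 255],
    [0, 0.2, 0.3, -18, 255],
    [0, 0.2, 0.3, -20, 255]
  ]
}}

```text
t: 13.32
ee_pos: [0.6092, 0.1007, 0.2315]
orientation: [-0.053, 0.999, 0.001, -0.0]
contact_force: [-0.6, 0.0, 0.4]
opening: 0.171
```

```bash
python3 s.py .609 .101 .2315
```

```text
13.3167 pos [0.6092 0.1007 0.2315] yaw x -173.90128650973583 tilt 0.08962839072575107 F [-0.5555  0.0092  0.3728] Tq [-0.1756  0.1471 -0.0926] open 0.17076258269439396 q [-0.1433  0.559  -0.1651  1.9103  0.1361  0.6832  1.2878]
shift mm [0.2095 0.3495 0.0199]
```

Emit:
{"method": "move_arm", "body": {
  "rows": [
    [0, 0.2, 0, -3, 255],
    [0, 0.2, 0, -6, 255],
    [0, 0.2, 0, -9, 255],
    [0, 0.2, 0, -12, 255],
    [0, 0.2, 0, -15, 255],
    [0, 0.2, 0, -18, 255],
    [0, 0.2, 0, -18, 255]
  ]
}}

```text
t: 13.9
ee_pos: [0.6093, 0.1008, 0.2316]
orientation: [-0.209, 0.978, 0.001, -0.0]
contact_force: [0.1, -0.9, -0.7]
opening: 0.167
```

```bash
python3 s.py .609 .101 .2315
```

```text
13.9 pos [0.6093 0.1008 0.2316] yaw x -155.92737825921085 tilt 0.0939947497486493 F [ 0.0786 -0.8634 -0.7071] Tq [-0.1014  0.029   0.0124] open 0.16700228842032847 q [-0.0827  0.5656 -0.2553  1.906   0.2102  0.6957  1.529 ]
shift mm [0.2093 0.2923 0.0723]
```

Turned 82° in all, past any possible stop. Ease back 3°, then lift slowly and watch the weight.

Emit:
{"method": "move_arm", "body": {
  "rows": [
    [0, 0.2, 0, 1.5, 255],
    [0, 0.2, 0, 3, 255],
    [0, 0.2, 0, 3, 255],
    [0, 0.2, 0, 3, 255],
    [0, 0.2, -1, 3, 255],
    [0, 0.2, -2, 3, 255],
    [0, 0.2, -3, 3, 255],
    [0, 0.2, -4, 3, 255],
    [0, 0.2, -4, 3, 255]
  ]
}}

```text
t: 14.65
ee_pos: [0.6093, 0.101, 0.2358]
orientation: [-0.183, 0.983, 0.001, 0.0]
contact_force: [-0.1, 0.8, -2.3]
opening: 0.169
```

Emit:
{"method": "move_arm", "body": {
  "rows": [
    [0, 0, -1, 0, 255],
    [0, 0, -2, 0, 255],
    [0, 0, -3, 0, 255],
    [0, 0, -4, 0, 255],
    [0, 0, -5, 0, 255],
    [0, 0, -6, 0, 255],
    [0, 0, -6, 0, 255]
  ]
}}

```text
t: 15.23
ee_pos: [0.6093, 0.101, 0.2421]
orientation: [-0.183, 0.983, 0.001, 0.0]
contact_force: [0.2, -1.0, -2.7]
opening: 0.171
```

```bash
python3 s.py .609 .101 .2315
```

```text
15.2333 pos [0.6093 0.101  0.2421] yaw x -158.93572577025296 tilt 0.0995034719310824 F [ 0.207  -1.0417 -2.6607] Tq [ 0.051  -0.0786  0.0083] open 0.17111787320119964 q [-0.09    0.5512 -0.2443  1.8986  0.1922  0.7138  1.4933]
shift mm [ 0.3401  0.0881 10.5561]
```

Emit:
{"method": "move_arm", "body": {
  "rows": [
    [0, 0, -1, 0, 255],
    [0, 0, -1, 0, 255]
  ]
}}

```text
t: 15.4
ee_pos: [0.6094, 0.1011, 0.2432]
orientation: [-0.183, 0.983, 0.001, 0.0]
contact_force: [0.7, 0.1, -2.0]
opening: 0.169
```

Emit:
{"method": "move_arm", "body": {
  "rows": [
    [0, 0, 0, 0, 255]
  ]
}}

```text
t: 15.48
ee_pos: [0.6095, 0.101, 0.2433]
orientation: [-0.183, 0.983, 0.001, 0.0]
contact_force: [-0.4, 0.7, -2.9]
opening: 0.166
```

Emit:
{"method": "move_arm", "body": {
  "rows": [
    [0, 0, 0, 0, 255]
  ]
}}

```text
t: 15.57
ee_pos: [0.6094, 0.101, 0.2433]
orientation: [-0.183, 0.983, 0.001, 0.0]
contact_force: [0.1, -1.4, -2.5]
opening: 0.169
```

The weight is about 2.4 N, against 4.1 N for the pair, so the cap is coming off alone. Lift to about 12.5 cm.

Emit:
{"method": "move_arm", "body": {
  "rows": [
    [0, 0, -4, 0, 255],
    [0, 0, -10, 0, 255],
    [0, 0, -20, 0, 255],
    [0, 0, -35, 0, 255],
    [0, 0, -55, 0, 255],
    [0, 0, -75, 0, 255],
    [0, 0, -95, 0, 255],
    [0, 0, -108, 0, 255],
    [0, 0, -115, 0, 255],
    [0, 0, -115, 0, 255],
    [0, 0, -115, 0, 255],
    [0, 0, -115, 0, 255]
  ]
}}

```text
t: 16.57
ee_pos: [0.609, 0.1007, 0.3575]
orientation: [-0.183, 0.983, 0.001, -0.0]
contact_force: [-0.3, -0.6, -1.7]
opening: 0.168
```

```bash
python3 s.py; python3 -c "
from h import *
shot('scene','s2.png'); shot('top','t2.png')
a=cv2.imread('pics/s2.png')[70:270,190:390]; b=cv2.imread('pics/t2.png')[120:320,190:390]
cv2.imwrite('pics/c5.png',np.hstack([cv2.resize(a,(400,400)),cv2.resize(b,(400,400))]))
for c in ('scene','top'):
  for n in ('inner_lid','cap','jar','mug','salt','lemon'):
    for x in boxes_of(n,c)[:1]: print(c,n,x['conf'],x['xy'])
"
```

```text
16.5667 pos [0.609  0.1007 0.3575] yaw x -158.9336809882744 tilt 0.10053552985185642 F [-0.3176 -0.6306 -1.6736] Tq [0.0325 0.0203 0.0307] open 0.1684107994207808 q [-0.0638  0.4261 -0.2739  1.7835  0.1357  0.951   1.545 ]
scene inner_lid 0.75 [297.5, 188.2]
scene cap 0.77 [301.4, 148.1]
scene jar 0.75 [296.9, 213.3]
scene mug 0.72 [237.1, 195.5]
scene salt 0.74 [361.1, 192.6]
scene lemon 0.7 [319.2, 177.3]
top inner_lid 0.48 [292.5, 227.1]
top cap 0.96 [299.9, 220.0]
top jar 0.81 [295.5, 234.7]
top mug 0.93 [282.0, 157.2]
```

View pics/c5.png

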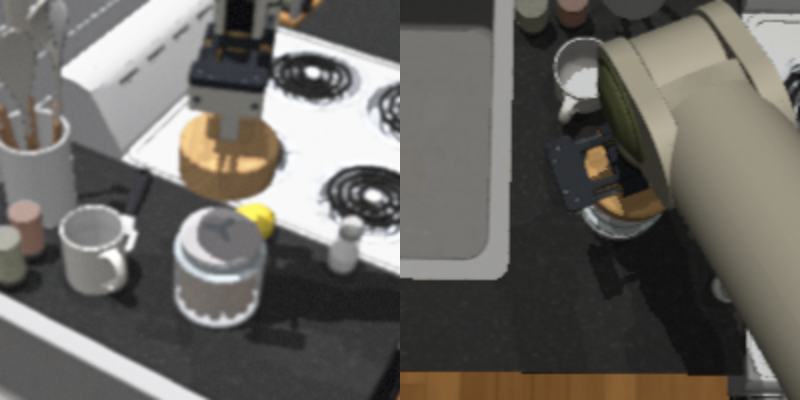

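The picture shows the white inner lid with its star catch seated level on the jar. The cap hangs alone, level, 12.6 cm above its seat, with the jar and bystanders in place. Let it settle briefly, then hand in.

Emit:
{"method": "move_arm", "body": {
  "rows": [
    [0, 0, 0, 0, 255],
    [0, 0, 0, 0, 255],
    [0, 0, 0, 0, 255],
    [0, 0, 0, 0, 255]
  ]
}}

```text
t: 17.6
ee_pos: [0.6094, 0.1009, 0.3583]
orientation: [-0.183, 0.983, 0.001, 0.0]
contact_force: [-0.5, -1.7, -2.8]
opening: 0.172
```

```bash
python3 s.py; python3 -c "
from h import *
print(robot.sense()['qvel']); print(robot.finish_job())"
```

```text
17.6 pos [0.6094 0.1009 0.3583] yaw x -158.9324693830032 tilt 0.1061016906329091 F [-0.5268 -1.6969 -2.7533] Tq [ 0.0262 -0.0173  0.0243] open 0.1722174083022128 q [-0.0637  0.4254 -0.274   1.7823  0.1357  0.9514  1.5451]
[ 0.0008  0.0011 -0.0009 -0.0005  0.0002  0.0005 -0.0005]
the job is handed in; nothing more can be done
None
```

I carried the lid pair to the jar by the handle and seated it. I turned the cap 82° anticlockwise, past the latest possible stop, eased back 3°, lifted the cap off alone and handed in the job at 17.6 s.

**Last checks:**
- **Cap:** it is held level (0.1° tilt) and still, about 12.7 cm above its seat.
- **Wrist load:** it read about 2–2.7 N, against about 4 N for the pair, so the cap hangs alone.
- **Inner lid and jar:** the scene picture shows the white inner lid seated level on the upright jar, with its star catch up.
- **Bystanders:** in the scene view, the mug, salt shaker and lemon show no visible shift. In the last top view the arm hides the lemon and part of the salt, so only the mug was confirmed there.

The stop itself could not be felt: the torque stayed within the noise. That the lid is free rests on the full turn, the drop in weight and the picture.

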